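# Crank the proofing press bed home

## Task

Fit the loose crank onto the square end of the small press's upright drive shaft, gently, turning it until it drops fully down over the square. Then wind it clockwise (seen from above) so that the bed runs under the roller until it comes up against its end stop, without straining the drive, and let go with the crank left fitted. Move the bed only with the crank, and leave the other things where they are.

Things in the scene. Friction and masses are not known exactly. Their poses are not given: they have to be found in the camera images.
- press: fixed blue press; origin on the table under the drive shaft's axis, z up, y along the bed's travel, to the end stop. Grey gear housing (90 x 110 mm, top at 70 mm) round the shaft, its collar (32 mm diameter) up to 75 mm. Base: x -20 to 250, y -70 to 460 mm, 50 mm high. Roller bridge: x 24 to 236, y 135 to 205 mm, 194 mm high; clears the crank
- shaft_top (a point): tip of the upright steel drive shaft, on its axis, 108 mm above the table; fixed to the press, does not turn with the shaft. Down from the tip: round nose 9 mm long (5 mm cone from 7 to 13.4 mm diameter, then straight); 14 x 14 mm square, 24 mm long, flat shoulder; collar at 75 mm. The square starts at any angle, not measured. Turning takes 0.2 N m (3.5 N at the knob); stays where left
- crank_head (a point): loose crank (about 0.33 kg): point on its hub's axis, 53 mm above the hub's underside, on which it stands. Hub: 28 x 28 mm, 64 mm tall; socket in the underside 16 x 16 mm, 36 mm deep, sides parallel to the hub's. z up, x along the arm (18 mm wide, 36 to 46 mm up). Any quarter turn fits, 8 degrees play each way. Fully fitted: underside on the collar, point 128 mm above the table
- crank_knob (a point): middle of the crank's black knob, 65 mm out from the hub's axis along the arm and 76 mm above the hub's underside; the knob is an upright cylinder of 22 mm diameter, 44 mm tall (50 to 94 mm above the underside), that spins freely on the arm. Pressed on askew, the crank can catch the square by a corner and turn the shaft with it: lift it clear and turn on
- bed: sliding steel bed (160 x 320 x 12 mm), origin at the centre of its top, axes as the press. In the press's frame its origin starts at y 130 to 160 mm and meets the firm stop at y 280 mm. Driven by the shaft, 59.7 mm per turn (9.5 mm per rad), clockwise from above to +y: 2 to 2.5 turns
- ink_tin: bystander: plain metal tin, 56 mm diameter, 55 mm tall, origin at its underside; it and the crank swap places between episodes
- solvent: bystander: white bottle, 60 mm diameter, 160 mm tall, origin at its underside
- jar: bystander: glass jar, 66 mm diameter, 80 mm tall, origin at its underside
- palette_knife: bystander: palette knife lying flat on the table near the press's gear housing
Things that resemble listed ones, but are neither listed nor needed, are in the scene too. Several things look just like the part that bears crank_head: the one meant starts farthest to the robot's right.

How it is judged:
On the way, in this order (a step that is already met when the one before it is completed fails the run):
1. the crank is fully down over the square, its underside on the collar (z of crank_head in the frame of press below 0.132 m and horizontal distance between crank_head and shaft_top below 0.005 m), for 0.2 s.
2. with the crank fitted, the bed has been wound at least one turn (60 mm) (distance of bed from where it was at the start of the episode above 0.06 m and z of crank_head in the frame of press below 0.135 m and horizontal distance between crank_head and shaft_top below 0.006 m), for 0.1 s.
At the end, for the whole second after the job is handed in: the bed stands against its end stop (within 1.5 mm) and at rest; the crank is still fully down on the square (within 5 mm of fully seated and of the shaft's axis), released and at rest (y of bed in the frame of press above 0.2785 m and z of crank_head in the frame of press below 0.133 m and horizontal distance between crank_head and shaft_top below 0.005 m and linear speed of crank below 0.02 m/s and linear speed of bed below 0.005 m/s); the robot touches nothing.
It fails at once if the crank, not yet fully down, is forced on the shaft or housing with more than 50 N (contact force between crank and press above 50 N and z of crank_head in the frame of press above 0.132 m).
It fails at once if the drive is strained: the crank's socket bears on the fitted shaft with more than 240 N (about 25 N at the knob) (contact force between crank and press above 240 N).
It fails at once if the bed is pushed with the hand or arm (contact force between any of the fingers, the arm and bed above 2 N).
It fails at once if a bystander is moved by more than 30 mm (distance of any of ink_tin, solvent, jar, palette_knife from where it was at the start of the episode above 0.03 m).
It also fails if it takes over 72 s, if anything falls off the work surface, if the arm or the gripper's body presses on something with over 40 N, if the wrist force passes 120 N, or if a joint passes its speed limit or range.

## Robot

A 6-joint arm with a two-finger parallel gripper is mounted at the origin on the work surface. World frame = base frame: x ahead of the robot, y to its left, z up, the work surface at z = 0. Lengths are in m, angles in rad, forces in N, time in s.
With the tool pointing down it reaches from about 0.325 to 0.775 m from the base axis. Payload 5.5 kg.
Tool frame: the origin (TCP) lies where the fingers leave the gripper's body, on its centre line; the fingertips stand 73 mm ahead of it and the grasp point (between the pads) lies hold_point_z ahead of it (hold_point_z is the distance from the TCP to the grasp point, in m); x points along the fingers, y is the direction in which the jaws open and shut, and the axes are right-handed (so a half turn about x gives the same grasp; the last joint's range is limited). The gripper opens to 85 mm and grips with 20 to 120 N. Pads are 22 mm wide; open, the fingers measure 114 mm over their backs; the gripper's body (76 mm by 85 mm) begins 54 mm behind the grasp point. The pads swing forward as they close: fully open they stand 13 mm farther back than shut.
Start: joints at [-1.385, 0.091, 1.231, -0, 1.82, -0.057], TCP at [0.144, -0.582, 0.304] pointing down, gripper open.
Joint ranges: [-2.87, 2.87], [-0.86, 2.18], [0.17, 2.46], [-1.51, 4.65], [0.06, 2.69], [-2.65, 2.65]. Speed limits (rad/s): [2.57, 2.57, 3.01, 3.14, 3.14, 3.14].

## Interface

Orientations are given as a rotation vector (axis times angle).
In Python, from plant import get_state, grab_frame, hand_in, hold_point_z gives the robot as it stands.
- The arm moves only by the shell command python3 -m handwheel 'ROWS' [FORCE]. ROWS is JSON, a list of rows, each a list of 3 entries, a list of its own where there are three numbers: the turn, a rotation vector about the tool's x, y, z in rad, then the shift along the tool's x, y, z in units of 50 mm (1.0 is 50 mm), then the finger opening in mm, from 0 to 85.4. In form: [[[rx, ry, rz], [x, y, z], gripper], ...]. A call has 1 to 8 rows; each row is the pose to reach, as a shift and turn from the pose commanded when the call began, along the tool's axes at that moment; what a row does not reach only later rows make up. A row lasts 1/10 s, in which the tool goes at most 50 mm and 8.59 degrees, less where a joint would pass 70% of its speed; a pose out of reach is approached as far as the arm can. A call with a gripper value outside its range is refused whole. The fingers move at their own pace and stop on an object; FORCE is the grip in N (left out, the last holds). Time passes only in rows, so rows that repeat a pose let the fingers close. It gives the time, the measured TCP pose, the force and the opening at its end, in the units of the state.
- get_state(): the state, without advancing time (a new reading comes with each control period).
- grab_frame(name): name is "side" or "top" or "wrist"; returns a dict with "color" (480x640x3 uint8, red, green, blue), "z_map" (480x640 float32, m along the optical axis (not along the pixel's ray), 0 where there is no reading), "K" (3x3 intrinsics, pixels), "R" (3x3) and "t" (3): a world point X has camera coordinates R X + t. Camera axes: x right, y down, z forward; pixel columns grow to the right and rows downward; lengths in m; the calibration is good to about 2 mm. A picture is of the moment at which its call begins.
- hand_in(): hands the job in, once; it reports no verdict.
The state is a dict: "time": time; "joint_pos": joint angles; "qd": joint speeds; "effort": joint torques, N m; "position": TCP position; "tcp_rot": TCP orientation; "force": force on the tool from outside, world axes, zero at the start; "wrist_torque": the same for the moment, N m; "width": finger opening in m.
Only numpy, scipy, OpenCV 4.12 (cv2) and the standard library are available. Lean on these libraries where they do the work, as an engineer would, in place of code of your own. Each camera call takes 0.05 s, during which the arm holds its last target. There are 200 camera calls.

## Working session

There is one attempt and no reset: what is moved stays moved. The work goes in short steps, Python scripts to look and compute and a shell command to move; the robot and the scene stay as the last step left them, time stands still between calls to the robot, and variables do not carry over. Pictures are saved under pics/ and viewed, about 8 in all and at most 12, crops included, and the job is handed in when it is done.

```bash
ls; mkdir -p pics
python3 - <<'E'
from plant import *
import cv2,numpy as np
s=get_state()
for k in s: print(k,np.round(s[k],4))
print(hold_point_z if not callable(hold_point_z) else hold_point_z())
a=[]
for n in ["top","side"]:
    f=grab_frame(n); np.savez(f"pics/{n}0.npz",**f); print(n,f["K"].tolist(),np.round(f["R"],3).tolist(),np.round(f["t"],3).tolist())
    cv2.imwrite(f"pics/{n}0.png",f["color"][:,:,::-1])
E
```

```text
pics
time 0.0
joint_pos [-1.3847  0.0919  1.2319 -0.      1.8198 -0.0567]
qd [-0.0007  0.002   0.0013 -0.0019 -0.0008  0.0006]
effort [ 3.00000e-04 -4.58719e+01 -4.18027e+01 -1.00000e-04  1.14000e-02
  0.00000e+00]
position [ 0.1442 -0.5823  0.3027]
tcp_rot [ 2.0932  0.2574 -2.0935]
force [ 0.4044  0.1234 -0.1663]
wrist_torque [-0.023   0.0111  0.0216]
width 0.0854
0.0539
top [[525.5906070927931, 0.0, 325.07626220943206], [0.0, 525.5906070927931, 243.89803139615097], [0.0, 0.0, 1.0]] [[0.019, -1.0, 0.011], [-0.982, -0.02, -0.186], [0.187, -0.008, -0.982]] [-0.157, 0.596, 1.312]
side [[606.3863690937352, 0.0, 309.9443407709778], [0.0, 606.3863690937352, 242.10729204131525], [0.0, 0.0, 1.0]] [[0.934, 0.356, 0.003], [0.232, -0.604, -0.763], [-0.27, 0.713, -0.647]] [-0.478, -0.133, 1.755]
```

View pics/top0.png

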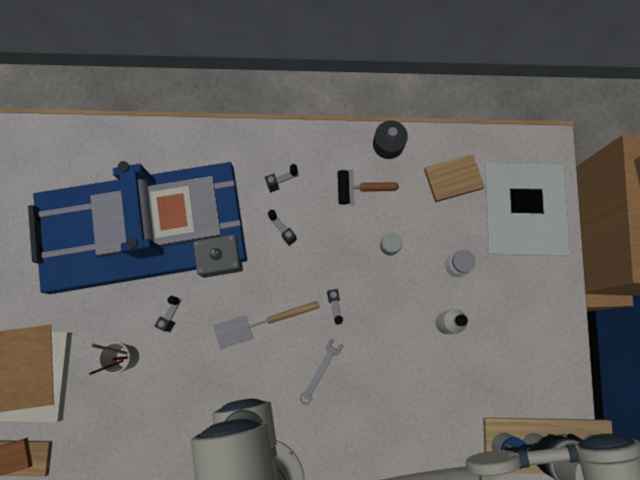

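View pics/side0.png

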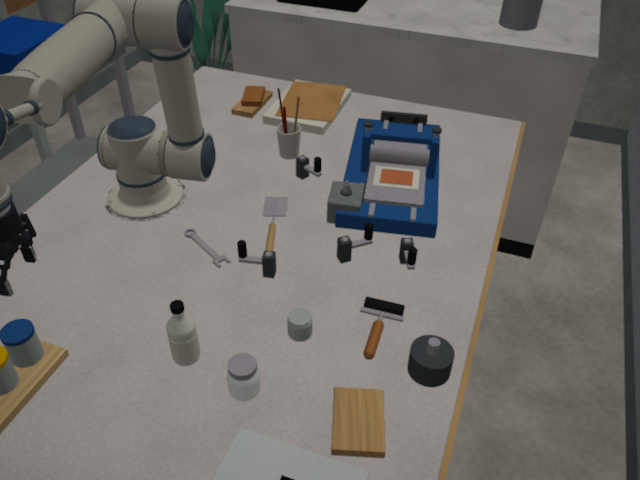

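Top view: four cranks, with hubs near (333,295), (270,182), (289,236) and (165,324). The rightmost, hub (333,295) and knob (338,320), is the one meant. The shaft is at (217,254). Next I'll measure these from the depth maps in both views.

```bash
cat > h.py <<'E'
import numpy as np,cv2
def cloud(f):
    K,R,t,z=f["K"],f["R"],f["t"],f["z_map"]
    v,u=np.mgrid[:480,:640]
    c=np.stack([(u-K[0,2])/K[0,0]*z,(v-K[1,2])/K[1,1]*z,z],-1)
    X=(c-t)@R; X[z==0]=np.nan
    return X
def ray(f,u,v,h):
    d=np.linalg.inv(f["K"])@[u,v,1]@f["R"]; o=-f["R"].T@f["t"]
    return o+d*(h-o[2])/d[2]
def sel(X,c,r,lo,hi):
    with np.errstate(invalid='ignore'):
        m=(np.hypot(X[...,0]-c[0],X[...,1]-c[1])<r)&(X[...,2]>lo)&(X[...,2]<hi)
    return m
E
python3 - <<'E'
from h import *
for n in ["top","side"]:
    f=dict(np.load(f"pics/{n}0.npz")); X=cloud(f)
    if n=="top":
        hub=ray(f,333,295,.064);kn=ray(f,338,320,.094);sh=ray(f,217,254,.108)
        print("rays",hub,kn,sh)
    for nm,c,r,lo,hi in [("hubtop",hub,.03,.055,.07),("knobtop",kn,.02,.085,.1),("shaft",sh,.025,.085,.115),("housing",sh,.09,.064,.073)]:
        m=sel(X,c,r,lo,hi); P=X[m]
        if len(P)<3: print(n,nm,len(P));continue
        (q,sz,a)=cv2.minAreaRect(P[:,:2].astype(np.float32)*1000)
        print(n,nm,len(P),"mean",P.mean(0).round(4),"rect",np.round(q,1),np.round(sz,1),round(a,1))
    # press blue
    hsv=cv2.cvtColor(f["color"],cv2.COLOR_RGB2HSV)
    m=cv2.inRange(hsv,(105,120,40),(125,255,255))>0
    m&=sel(X,sh,.6,.042,.056)
    P=X[m]; q,sz,a=cv2.minAreaRect(P[:,:2].astype(np.float32)*1000); print(n,"base",len(P),np.round(q,1),np.round(sz,1),a)
E
```

```text
rays [ 0.46554227 -0.16781938  0.064     ] [ 0.40143758 -0.18038386  0.094     ] [0.55788238 0.12384202 0.108     ]
top hubtop 123 mean [ 0.468  -0.1694  0.0644] rect [ 468.3 -169.4] [27.9 28. ] 10.9
top knobtop 60 mean [ 0.4044 -0.1825  0.0935] rect [ 403.9 -182.9] [19.7 20. ] 0.3
top shaft 40 mean [0.5639 0.132  0.1016] rect [565.1 133.2] [13.4 15.4] 48.2
top housing 1369 mean [0.5752 0.1379 0.0694] rect [581.3 140.7] [125.7 117.4] 11.3
top base 8748 [639.3 347.1] [268.1 529.8] 10.900790214538574
side hubtop 119 mean [ 0.4688 -0.1734  0.0619] rect [ 467.7 -171.1] [28.9 34.7] 11.2
side knobtop 58 mean [ 0.4054 -0.1852  0.0907] rect [ 403.7 -182.3] [19.3 25.3] 27.2
side shaft 50 mean [0.5663 0.1291 0.0961] rect [566.2 130.2] [16.5 19.7] 18.2
side housing 821 mean [0.5794 0.1307 0.0683] rect [583.2 135.3] [125.6 120.4] 10.4
side base 2831 [642.6 344.4] [266.3 542.7] 10.885099411010742
```

```bash
cat >> h.py <<'E'
from scipy.spatial.transform import Rotation as Ro
def pose():
    from plant import get_state
    s=get_state(); return np.array(s["position"]),Ro.from_rotvec(s["tcp_rot"]),s
def down(psi):  # tool x down, jaws (tool y) at world angle psi (deg)
    p=np.radians(psi); y=np.array([np.cos(p),np.sin(p),0]); x=np.array([0,0,-1.]); return Ro.from_matrix(np.stack([x,y,np.cross(x,y)],1))
def go(tcp,psi):
    p,R,s=pose(); T=down(psi)
    print("t",round(s["time"],2),"turn",(R.inv()*T).as_rotvec().round(3),"shift",(R.inv().apply(np.array(tcp)-p)/.05).round(3),"j6",round(s["joint_pos"][5],3),"F",np.round(s["force"],1))
E
python3 - <<'E'
from h import *
from plant import *
p,R,s=pose(); M=R.as_matrix(); print(M.round(3), "psi",np.degrees(np.arctan2(M[1,1],M[0,1])))
f=grab_frame("wrist"); o=-f["R"].T@f["t"]; print("cam in tool",R.inv().apply(o-p).round(4)); print("cam axes in tool\n",(f["R"]@M).round(3),f["K"].round(1))
g=dict(np.load("pics/top0.npz"));X=cloud(g); m=sel(X,(.468,-.125),.04,.004,.1); print("handle near",X[m].max(0),X[m].min(0),m.sum())
for q in [101.5,-78.5]: go((.468,-.1695,.3),q)
go((.5645,.1325,.3),90)
E
```

```text
[[-0.     0.24  -0.971]
 [ 0.002 -0.971 -0.24 ]
 [-1.    -0.002 -0.   ]] psi -76.08801929369312
cam in tool [-0.0697  0.0001 -0.0662]
cam axes in tool
 [[ 0.001  1.    -0.   ]
 [-0.261  0.001  0.965]
 [ 0.965 -0.001  0.261]] [[347.6   0.  318. ]
 [  0.  347.6 245.5]
 [  0.    0.    1. ]]
handle near [ 0.50446908 -0.08690568  0.07095028] [ 0.4321155  -0.16292312  0.00403286] 185
t 0.15 turn [-3.1e+00 -2.0e-03 -0.0e+00] shift [ 0.07  -6.457 -8.27 ] j6 -0.057 F [0.4 0.3 0.1]
t 0.15 turn [ 0.042 -0.     0.002] shift [ 0.07  -6.457 -8.27 ] j6 -0.057 F [0.4 0.3 0.1]
t 0.15 turn [-2.899e+00 -2.000e-03  0.000e+00] shift [  0.079 -11.856 -11.596] j6 -0.057 F [0.4 0.3 0.1]
```

Run:
```python
from h import *
go((.516,.1205,.21),-76.1)
```

```text
t 0.15 turn [ 0.    -0.     0.002] shift [  1.879 -11.854 -10.596] j6 -0.057 F [0.4 0.3 0.1]
```

```bash
python3 -m handwheel '[[[0,0,0],[0.1,-0.74,-0.66],85],[[0,0,0],[0.2,-1.48,-1.32],85],[[0,0,0],[0.3,-2.22,-1.99],85],[[0,0,0],[0.4,-2.96,-2.65],85],[[0,0,0],[0.5,-3.7,-3.3],85],[[0,0,0],[0.6,-4.45,-3.97],85],[[0,0,0],[0.7,-5.2,-4.63],85],[[0,0,0],[0.8,-5.93,-5.3],85]]' && python3 -m handwheel '[[[0,0,0],[0.1,-0.74,-0.66],85],[[0,0,0],[0.2,-1.48,-1.32],85],[[0,0,0],[0.3,-2.22,-1.99],85],[[0,0,0],[0.5,-2.96,-2.65],85],[[0,0,0],[0.6,-3.7,-3.3],85],[[0,0,0],[0.8,-4.45,-3.97],85],[[0,0,0],[0.95,-5.2,-4.63],85],[[0,0,0],[1.08,-5.92,-5.3],85]]'
python3 - <<'E'
from h import *
from plant import *
go((.516,.1205,.21),-76.1)
f=grab_frame("wrist"); np.savez("pics/w1.npz",**f); cv2.imwrite("pics/w1.png",f["color"][:,:,::-1])
E
```

```text
time: 0.95
position: [0.3302, -0.2295, 0.2636]
tcp_rot: [2.093, 0.254, -2.092]
force: [0.7, -0.5, 0.5]
width: 0.0852
time: 1.75
position: [0.5155, 0.1205, 0.2094]
tcp_rot: [2.092, 0.256, -2.092]
force: [0.8, -2.1, 0.1]
width: 0.0854
t 1.75 turn [ 0.001  0.    -0.   ] shift [-0.011  0.001 -0.009] j6 1.493 F [ 0.8 -2.1  0.1]
```

View pics/w1.png

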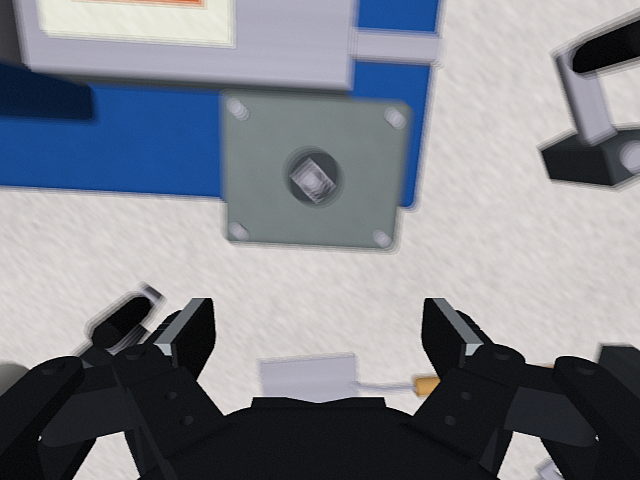

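The image shows the shaft's square at about (313,180), turned roughly 40–45° to the housing. This frame is motion-blurred, so I'll take another now the arm is still and measure from that.

Run:
```python
from h import *
from plant import *
grab_frame("wrist"); f=grab_frame("wrist"); X=cloud(f)
c=f["color"][130:230,263:363]; cv2.imwrite("pics/w2.png",cv2.resize(c[:,:,::-1],None,fx=5,fy=5,interpolation=cv2.INTER_CUBIC))
for lo,hi in[(.08,.115),(.094,.102),(.103,.112)]:
    P=X[sel(X,(.5645,.1325),.03,lo,hi)]
    if len(P)>4:
        q,sz,a=cv2.minAreaRect(P[:,:2].astype(np.float32)*1000); print(lo,len(P),P.mean(0).round(4),np.round(q,1),np.round(sz,1),round(a,1))
# press housing in this view
g=cv2.cvtColor(c,cv2.COLOR_RGB2GRAY); t,m=cv2.threshold(g,0,255,cv2.THRESH_OTSU)
print(t)
P=X[sel(X,(.5645,.1325),.015,.085,.115)]
# corners of square via ray
m=(sel(X,(.5645,.1325),.03,.085,.115)).astype(np.uint8)
cs,_=cv2.findContours(m,0,2); k=max(cs,key=cv2.contourArea); b=cv2.boxPoints(cv2.minAreaRect(k)); print(b)
w=np.array([ray(f,u,v,.097) for u,v in b]); print(w.round(4),w.mean(0)); e=np.diff(w,axis=0); print(np.linalg.norm(e,axis=1),np.degrees(np.arctan2(e[:,1],e[:,0]))%90)
P=X[sel(X,(.56,.13),.075,.066,.073)]
q,sz,a=cv2.minAreaRect(P[:,:2].astype(np.float32)*1000);print("housing",q,sz,a)
```

```text
0.08 826 [0.5646 0.1332 0.1029] [563.7 132.8] [14.2 14.1] 55.5
0.094 233 [0.565  0.1333 0.0986] [563.7 132.8] [14.1 14.1] 55.3
0.103 516 [0.5642 0.1329 0.1061] [563.9 132.7] [12.7 12.5] 47.0
101.0
[[302.54865 183.76991]
 [324.      164.99998]
 [343.0177  186.73451]
 [321.56635 205.50444]]
[[0.5621 0.1431 0.097 ]
 [0.5739 0.1349 0.097 ]
 [0.5658 0.1227 0.097 ]
 [0.5537 0.131  0.097 ]] [0.56388533 0.13291903 0.097     ]
[0.0143511  0.01458204 0.01458347] [54.82817912 56.29558331 55.66432223]
housing (576.6087036132812, 135.31289672851562) (115.30987548828125, 109.15534210205078) 10.805708885192871
```

View pics/w2.png

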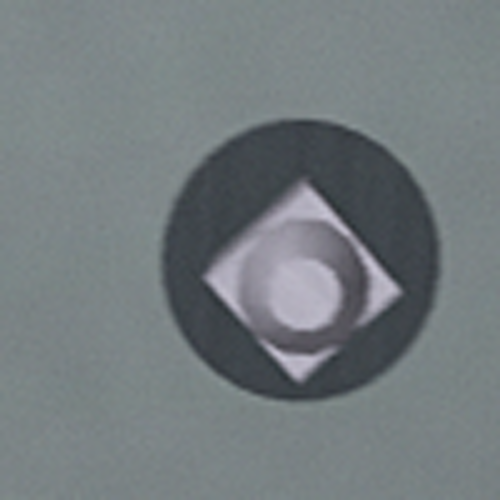

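The square sits at 55.5° (mod 90), with its centre at (0.5638, 0.1328) and 14.1 mm sides as expected. Next I'll move over the crank.

Run:
```python
from h import *
go((.468,-.1695,.19),-78.6)
```

```text
t 1.9 turn [0.048 0.004 0.   ] shift [0.364 5.395 2.333] j6 1.489 F [-1.2 -0.3  0.2]
```

```bash
python3 -m handwheel '[[[0,0,0],[0,0.77,0.33],55],[[0.02,0,0],[0.1,1.54,0.67],55],[[0.04,0,0],[0.2,2.3,1.0],55],[[0.045,0,0],[0.3,3.1,1.33],55],[[0.045,0,0],[0.36,3.9,1.67],55],[[0.045,0,0],[0.36,4.7,2.0],55],[[0.045,0,0],[0.36,5.4,2.33],55],[[0.045,0,0],[0.36,5.4,2.33],55]]'
python3 - <<'E'
from h import *
import plant
from plant import *
print(plant.hold_point_z, get_state()["width"])
f=grab_frame("wrist"); f=grab_frame("wrist"); X=cloud(f)
cv2.imwrite("pics/w3.png",f["color"][:,:,::-1])
c={}
for nm,c0,r,lo,hi in [("hub",(.468,-.1695),.03,.058,.07),("knob",(.404,-.1827),.02,.088,.1)]:
    P=X[sel(X,c0,r,lo,hi)]; q,sz,a=cv2.minAreaRect(P[:,:2].astype(np.float32)*1000); c[nm]=np.array(q); print(nm,len(P),P.mean(0).round(4),np.round(q,1),np.round(sz,1),round(a,1))
d=c["hub"]-c["knob"]; print(np.linalg.norm(d),np.degrees(np.arctan2(d[1],d[0])))
P=X[sel(X,(.468,-.12),.03,.004,.05)]; print("left side",len(P), P[:,2].max() if len(P) else 0, P[:,1].min() if len(P) else 0)
go((*(c["hub"]/1000),.105),-78.6)
E
```

```text
time: 2.7
position: [0.465, -0.1766, 0.1926]
tcp_rot: [2.12, 0.2, -2.121]
force: [0.1, -0.9, -0.4]
width: 0.0553
0.0539 0.05525733436367477
hub 2176 [ 0.4677 -0.1701  0.0644] [ 466.6 -170.4] [28.6 28.1] 11.7
knob 1081 [ 0.4053 -0.1831  0.0929] [ 404.1 -183.5] [21.4 20.6] 89.0
63.792299918152366 11.869311782052682
left side 757 0.0210858169924507 -0.13401446700247927
t 2.8 turn [-0.005 -0.    -0.   ] shift [ 1.75  -0.051 -0.018] j6 0.952 F [0.2 0.6 0.7]
```

View pics/w3.png

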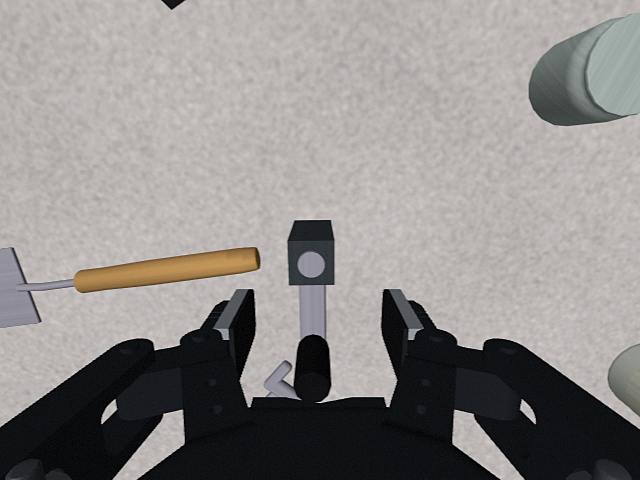

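```bash
python3 -m handwheel '[[[0,0,0],[0.4,-0.05,-0.02],42],[[-0.005,0,0],[0.8,-0.05,-0.02],42],[[-0.005,0,0],[1.2,-0.05,-0.02],42],[[-0.005,0,0],[1.6,-0.05,-0.02],42],[[-0.005,0,0],[1.75,-0.05,-0.02],42],[[-0.005,0,0],[1.75,-0.05,-0.02],20],[[-0.005,0,0],[1.75,-0.05,-0.02],20],[[-0.005,0,0],[1.75,-0.05,-0.02],20]]' 40; python3 -m handwheel '[[[0,0,0],[0,0,0],20],[[0,0,0],[0,0,0],20],[[0,0,0],[-0.4,0,0],20],[[0,0,0],[-0.9,0,0],20],[[0,0,0],[-1.4,0,0],20],[[0,0,0],[-1.9,0,0],20],[[0,0,0],[-2.2,0,0],20],[[0,0,0],[-2.2,0,0],20]]' 60
python3 - <<'E'
from h import *
from plant import *
p,R,s=pose();print(p,R.as_matrix().round(3).tolist(),s["width"],s["force"])
f=grab_frame("wrist"); f=grab_frame("wrist"); X=cloud(f)
cv2.imwrite("pics/w4.png",f["color"][:,:,::-1])
for nm,c0,r,lo,hi in [("hub",(p[0],p[1]),.03,.058+.11,.07+.11),("knob",(p[0]-.064,p[1]-.013),.02,.085+.11,.105+.11)]:
    P=X[sel(X,c0,r,lo,hi)]; print(nm,len(P))
    if len(P)>5:
        q,sz,a=cv2.minAreaRect(P[:,:2].astype(np.float32)*1000); print(nm,len(P),P.mean(0).round(4),np.round(q,1),np.round(sz,1),round(a,1))
E
```

```text
time: 3.6
position: [0.4679, -0.1691, 0.1055]
tcp_rot: [2.115, 0.215, -2.113]
force: [0.1, -0.3, -3.0]
width: 0.0276
time: 4.4
position: [0.4684, -0.1696, 0.2174]
tcp_rot: [2.118, 0.212, -2.109]
force: [0.3, 0.2, -2.8]
width: 0.0272
[ 0.46839017 -0.16959223  0.21740512] [[0.004, 0.201, -0.98], [-0.002, -0.98, -0.201], [-1.0, 0.003, -0.004]] 0.027183950521139456 [ 0.29573078  0.1935499  -2.80406559]
hub 7188
hub 7188 [ 0.4701 -0.1691  0.1756] [ 466.8 -169.7] [29.5 54.5] 11.2
knob 0
```

Run:
```python
from h import *
go((.5644,.1336,.237),-34.5)
```

```text
t 4.5 turn [-0.766  0.     0.001] shift [-0.462 -5.541 -3.119] j6 0.952 F [ 0.9 -0.6 -3.7]
```

```bash
python3 -m handwheel '[[[-0.1,0,0],[-0.4,-0.6,-0.35],20],[[-0.2,0,0],[-0.46,-1.4,-0.8],20],[[-0.3,0,0],[-0.46,-2.2,-1.25],20],[[-0.42,0,0],[-0.46,-3.0,-1.7],20],[[-0.53,0,0],[-0.46,-3.8,-2.15],20],[[-0.64,0,0],[-0.46,-4.6,-2.6],20],[[-0.766,0,0],[-0.46,-5.4,-3.05],20],[[-0.766,0,0],[-0.46,-5.54,-3.12],20]]'
python3 -m handwheel '[[[0,0,0],[0,0,0],20],[[0,0,0],[0,0,0],20]]'
python3 - <<'E'
from h import *
from plant import *
go((.5644,.1336,.237),-34.5); p,R,s=pose();print(p)
f=grab_frame("wrist"); cv2.imwrite("pics/w5.png",f["color"][:,:,::-1])
f=grab_frame("side"); c=f["color"][140:240,290:410];cv2.imwrite("pics/s5.png",cv2.resize(c[:,:,::-1],None,fx=6,fy=6,interpolation=cv2.INTER_CUBIC))
E
```

```text
time: 5.3
position: [0.5644, 0.138, 0.2344]
tcp_rot: [1.63, 0.87, -1.636]
force: [-0.2, -0.6, -3.5]
width: 0.0271
time: 5.5
position: [0.5642, 0.1327, 0.2361]
tcp_rot: [1.636, 0.861, -1.641]
force: [0.1, 0.4, -3.5]
width: 0.0275
t 5.5 turn [-0.001  0.002  0.001] shift [-0.017 -0.006 -0.018] j6 0.776 F [ 0.1  0.4 -3.5]
[0.56415664 0.13268514 0.236149  ]
```

View pics/w5.png

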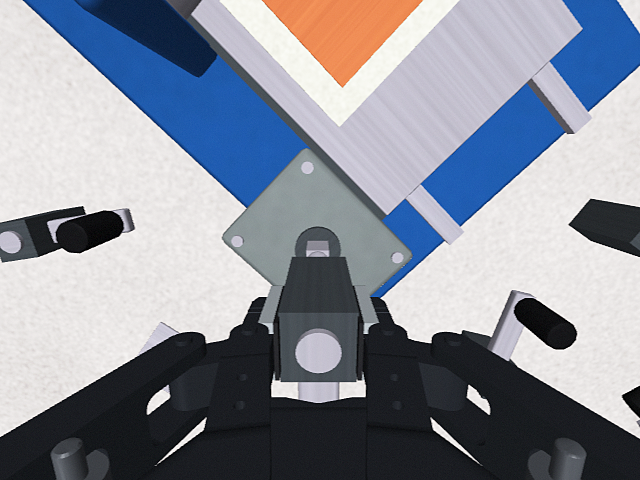

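View pics/s5.png

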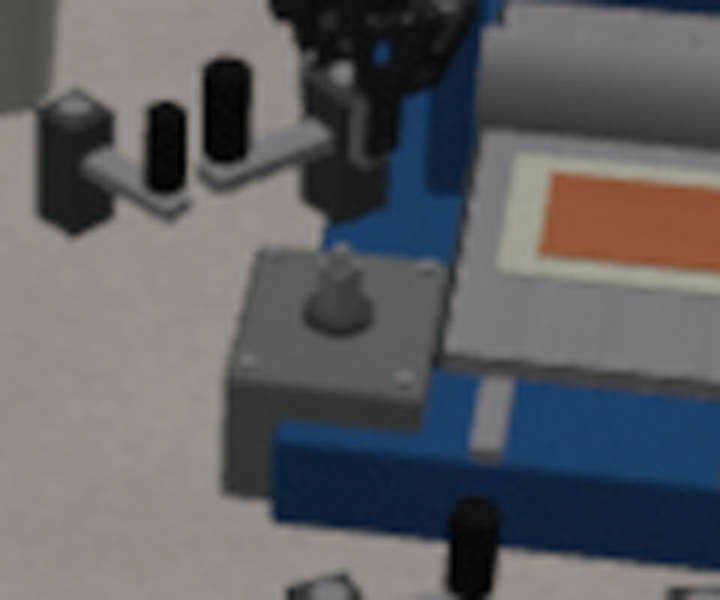

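The socket is about 2 cm above the nose, the hub top disc is at (318,352), and the square's sides are parallel to the hub's. I'll use the disc to check the hub's offset in the hand.

Run:
```python
from h import *
from plant import *
p,R,s=pose(); f=grab_frame("wrist")
g=cv2.cvtColor(f["color"],cv2.COLOR_RGB2GRAY); m=np.zeros_like(g); m[315:381,285:355]=(g[315:381,285:355]>150)*255
m=cv2.morphologyEx(m,cv2.MORPH_OPEN,np.ones((9,9)))
k=max(cv2.findContours(m,0,2)[0],key=cv2.contourArea);(u,v),r=cv2.minEnclosingCircle(k);print(u,v,r)
h=ray(f,u,v,p[2]-.1055+.064); print("hub",h,"in tool",R.inv().apply(h-p))
d=np.array([.5638,.1328])-h[:2]; print("need",d,R.inv().apply([*d,0])/.05)
```

```text
318.0 352.5 22.67717933654785
hub [0.56219024 0.12869137 0.19562896] in tool [0.04150406 0.00018034 0.00393801]
need [0.00160976 0.00410863] [-8.21868775e-05 -2.02027192e-02 -8.59109922e-02]
```

Run:
```python
from h import *
from plant import *
p,R,s=pose(); f=grab_frame("wrist"); X=cloud(f)
for u,v in [(318,352),(318,340),(285,375),(350,375),(318,318)]: print((u,v),R.inv().apply(X[v,u]-p).round(4),X[v,u,2].round(4))
T=R.inv().apply(X.reshape(-1,3)-p).reshape(X.shape)
m=(np.abs(T[...,1])<.0125)&(np.abs(T[...,2])<.025)&(T[...,0]<.046)&(T[...,0]>.03)
print("hub top tool z range",np.nanpercentile(T[m][:,2],[1,50,99]),"x",np.percentile(T[m][:,0],[5,50,95]))
g=f["color"][:,318].mean(1); print([int(a) for a in g[300:400:4]])
m=(np.abs(X[...,2]-.0745)<.003)&(np.hypot(X[...,0]-.5638,X[...,1]-.1328)<.02); print(m.sum())
```

```text
(318, 352) [0.0368 0.0002 0.0008] 0.2007
(318, 340) [ 0.0357  0.0002 -0.0045] 0.2017
(285, 375) [ 0.0409 -0.0119  0.0129] 0.1966
(350, 375) [0.0407 0.0119 0.0127] 0.1968
(318, 318) [ 0.0405  0.0002 -0.0102] 0.197
hub top tool z range [-0.01305167 -0.00197351  0.0149219 ] x [0.03669273 0.03988782 0.04291378]
[54, 55, 53, 58, 76, 75, 79, 111, 154, 199, 197, 200, 199, 199, 199, 199, 199, 198, 216, 76, 72, 196, 193, 194, 195]
820
```

```bash
python3 -m handwheel '[[[0,0,0],[0.15,0,-0.018],20],[[0,0,0],[0.3,0,-0.018],20],[[0,0,0],[0.4,0,-0.018],20],[[0,0,0],[0.5,0,-0.018],20],[[0,0,0],[0.58,0,-0.018],20],[[0,0,0],[0.58,0,-0.018],20]]'
python3 -m handwheel '[[[0,0,0],[0.03,0,0],20],[[0,0,0],[0.06,0,0],20],[[0,0,0],[0.09,0,0],20],[[0,0,0],[0.12,0,0],20],[[0,0,0],[0.12,0,0],20]]'
```

```text
time: 6.3
position: [0.5648, 0.1343, 0.2077]
tcp_rot: [1.636, 0.862, -1.639]
force: [0.1, 0.1, -3.9]
width: 0.0267
time: 6.8
position: [0.565, 0.1342, 0.2024]
tcp_rot: [1.637, 0.861, -1.638]
force: [0.1, -0.7, -3.5]
width: 0.0271
```

```bash
python3 -m handwheel '[[[0,0,0],[0.05,0,0],20],[[0,0,0],[0.1,0,0],20],[[0,0,0],[0.15,0,0],20],[[0,0,0],[0.2,0,0],20],[[0,0,0],[0.25,0,0],20],[[0,0,0],[0.25,0,0],20]]'; python3 -m handwheel '[[[0,0,0],[0.04,0,0],20],[[0,0,0],[0.08,0,0],20],[[0,0,0],[0.12,0,0],20],[[0,0,0],[0.12,0,0],20]]'
```

```text
time: 7.4
position: [0.5649, 0.1342, 0.1894]
tcp_rot: [1.637, 0.862, -1.638]
force: [-0.1, -1.9, -4.0]
width: 0.0277
time: 7.8
position: [0.565, 0.1342, 0.1837]
tcp_rot: [1.637, 0.861, -1.638]
force: [-1.3, -2.6, -3.8]
width: 0.027
```

```bash
python3 -m handwheel '[[[0,0,0],[0.02,0,0],20],[[0,0,0],[0.04,0,0],20],[[0,0,0],[0.04,0,0],20]]'; python3 -m handwheel '[[[0,0,0],[0.015,0,0],20],[[0,0,0],[0.025,0,0],20],[[0,0,0],[0.025,0,0],20]]'
```

```text
time: 8.1
position: [0.5651, 0.1342, 0.1821]
tcp_rot: [1.637, 0.861, -1.637]
force: [-1.6, -3.1, -1.9]
width: 0.0271
time: 8.4
position: [0.5651, 0.1342, 0.1809]
tcp_rot: [1.637, 0.861, -1.637]
force: [-2.2, -4.1, -0.4]
width: 0.0272
```

```bash
python3 -m handwheel '[[[0,0,0],[0.015,0,0],20],[[0,0,0],[0.03,0,0],20],[[0,0,0],[0.03,0,0],20],[[0,0,0],[0.03,0,0],20]]'
```

```text
time: 8.8
position: [0.5651, 0.1342, 0.1792]
tcp_rot: [1.637, 0.861, -1.637]
force: [-1.5, -4.1, -1.6]
width: 0.027
```

```bash
python3 -m handwheel '[[[0,0,0],[0.015,0,0],20],[[0,0,0],[0.03,0,0],20],[[0,0,0],[0.03,0,0],20],[[0,0,0],[0.03,0,0],20]]'
python3 - <<'E'
from h import *
from plant import *
p,R,s=pose();print(p,s["force"],s["wrist_torque"])
f=grab_frame("wrist"); X=cloud(f);T=R.inv().apply(X.reshape(-1,3)-p).reshape(X.shape)
for u,v in [(318,352),(285,375),(350,375),(318,318)]: print((u,v),T[v,u].round(4),X[v,u].round(4))
E
```

```text
time: 9.2
position: [0.5651, 0.1343, 0.1789]
tcp_rot: [1.638, 0.861, -1.637]
force: [-4.4, -4.7, 3.1]
width: 0.0274
[0.5650571  0.13427159 0.17887296] [-4.40319046 -4.66389095  3.10068113] [-0.83834402  0.91763939  0.0544127 ]
(318, 352) [0.0378 0.0002 0.0014] [0.5644 0.133  0.1411]
(285, 375) [ 0.0404 -0.0119  0.0126] [0.5482 0.1306 0.1384]
(350, 375) [0.0394 0.0118 0.0118] [0.5681 0.1179 0.1395]
(318, 318) [ 0.0408  0.0002 -0.0101] [0.5709 0.1425 0.1381]
```

The crank is seated: hub top at 0.1385, so the underside is at about 0.0747, and the collar is taking light contact. I'll release it, lift, measure the knob and the bed, and go to the knob.

```bash
python3 -m handwheel '[[[0,0,0],[-0.03,0,0],45],[[0,0,0],[-0.03,0,0],45],[[0,0,0],[-0.03,0,0],45],[[0,0,0],[-0.5,0,0],45],[[0,0,0],[-1.0,0,0],45],[[0,0,0],[-1.45,0,0],45],[[0,0,0],[-1.45,0,0.5],45],[[0,0,0],[-1.45,0,1.0],45]]' 20
python3 - <<'E'
from h import *
from plant import *
p,R,s=pose();print(p,s["force"],s["width"])
f=grab_frame("wrist"); f=grab_frame("wrist"); np.savez("pics/w6.npz",**f); cv2.imwrite("pics/w6.png",f["color"][:,:,::-1]); X=cloud(f)
for nm,c0,r,lo,hi in [("hub",(.564,.133),.03,.135,.1415),("knob",(.527,.08),.025,.162,.175)]:
    P=X[sel(X,c0,r,lo,hi)]; print(nm,len(P))
    if len(P)>5:
        q,sz,a=cv2.minAreaRect(P[:,:2].astype(np.float32)*1000); print(P.mean(0).round(4),np.round(q,1),np.round(sz,1),round(a,1))
t=np.radians(10.9);ux=np.array([np.cos(t),np.sin(t)]);uy=np.array([-np.sin(t),np.cos(t)])
for n in ["top0","side0"]:
    g=dict(np.load(f"pics/{n}.npz"));Y=cloud(g); d=Y[...,:2]-[.5638,.1328]; a=d@ux;b=d@uy
    m=(a>50)if 0 else (a>.055)&(a<.2)&(b<.13)&(b>-.08)
    z=Y[...,2]; print(n,"z bed",np.nanmedian(z[m&(z>.055)&(z<.09)]))
    m&=(z>.055)&(z<.09); print("near edge y",np.percentile(b[m],[0.2,1,2]),"x",np.percentile(a[m],[1,99]))
E
```

```text
time: 10.05
position: [0.537, 0.0934, 0.2515]
tcp_rot: [1.638, 0.862, -1.634]
force: [-0.7, -0.2, 0.2]
width: 0.0449
[0.5369917  0.0933819  0.25148933] [-0.73207526 -0.22103206  0.17731404] 0.04493560653485255
hub 2447
[0.5651 0.1334 0.139 ] [564.8 133.1] [27.7 28.1] 55.5
knob 1521
[0.5293 0.0812 0.1678] [528.6  80.1] [20.9 21.2] 14.3
top0 z bed 0.07157487129109733
near edge y [-0.0684817  -0.06284696 -0.05605051] x [0.05657566 0.19832864]
side0 z bed 0.06908236186884786
near edge y [-0.07146088 -0.06353611 -0.05307135] x [0.05638577 0.19844046]
```

View pics/w6.png

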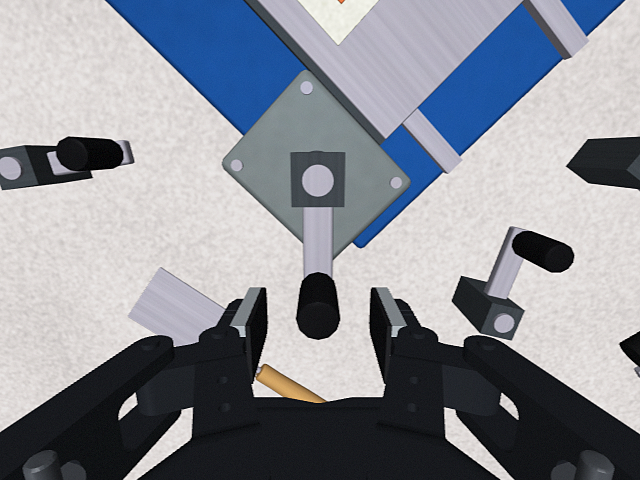

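Run:
```python
from h import *
f=dict(np.load("pics/w6.npz"))
t=np.radians(10.9);ux=np.array([np.cos(t),np.sin(t)]);uy=np.array([-np.sin(t),np.cos(t)])
for q in [(388,137),(250,0)]:
    w=ray(f,*q,.0705)[:2]-[.5648,.1331]; print(q,"press x,y",w@ux,w@uy)
X=cloud(f); d=X[...,:2]-[.5648,.1331];a=d@ux;b=d@uy;z=X[...,2]
for x0 in(.055,.065,.075):
  m=(abs(a-x0)<.003)&(z>.066)&(z<.076)&(b>-.06); print(x0,np.sort(b[m])[:5],np.median(z[m]))
go((.5284,.0798,.207),-34.5)
for k in range(1,9):
    p=np.radians(11.25*k); print(round(-1.3*np.sin(p),3),round(1.3*(np.cos(p)-1),3))
```

```text
(388, 137) press x,y 0.05124661198747947 -0.017501118512734337
(250, 0) press x,y 0.045919067697903215 0.1047741140904017
0.055 [-0.01787779 -0.01783396 -0.01774515 -0.01773186 -0.0176801 ] 0.06981471596294984
0.065 [-0.01737475 -0.01729636 -0.01722724 -0.01721434 -0.01721371] 0.06991222051712098
0.075 [-0.01733536 -0.01730177 -0.01729562 -0.01726259 -0.01721141] 0.07023813912288673
t 10.15 turn [-0.001 -0.001 -0.001] shift [0.882 0.007 0.286] j6 0.711 F [0.9 0.4 0.3]
-0.254 -0.025
-0.497 -0.099
-0.722 -0.219
-0.919 -0.381
-1.081 -0.578
-1.201 -0.803
-1.275 -1.046
-1.3 -1.3
```

```bash
python3 -m handwheel '[[[0,0,0],[0,0,0.29],45],[[0,0,0],[0.3,0,0.29],45],[[0,0,0],[0.6,0,0.29],45],[[0,0,0],[0.88,0,0.29],45],[[0,0,0],[0.88,0,0.29],15],[[0,0,0],[0.88,0,0.29],15],[[0,0,0],[0.88,0,0.29],15],[[0,0,0],[0.88,0,0.29],15]]' 25; python3 -m handwheel '[[[0,0,0],[0,-0.06,0],15],[[0,0,0],[0,-0.127,-0.006],15],[[0,0,0],[0,-0.19,-0.014],15],[[0,0,0],[0,-0.254,-0.025],15],[[0,0,0],[0,-0.315,-0.039],15],[[0,0,0],[0,-0.377,-0.056],15]]'
```

```text
time: 10.95
position: [0.5286, 0.0812, 0.2065]
tcp_rot: [1.637, 0.862, -1.637]
force: [-0.5, 1.1, -3.3]
width: 0.0213
time: 11.55
position: [0.5145, 0.0937, 0.2066]
tcp_rot: [1.637, 0.86, -1.638]
force: [-0.9, -4.9, -1.7]
width: 0.0211
```

```bash
python3 -m handwheel '[[[0,0,0],[0,-0.12,-0.043],15],[[0,0,0],[0,-0.345,-0.163],15],[[0,0,0],[0,-0.542,-0.325],15],[[0,0,0],[0,-0.704,-0.522],15],[[0,0,0],[0,-0.824,-0.747],15],[[0,0,0],[0,-0.898,-0.99],15],[[0,0,0],[0,-0.923,-1.244],15]]'
python3 - <<'E'
from h import *
p,R,s=pose(); d=p[:2]-[.5646,.133]; print("r",np.hypot(*d),"ang",np.degrees(np.arctan2(d[1],d[0])),"Ftool",R.inv().apply(s["force"]).round(1))
E
```

```text
time: 12.25
position: [0.5121, 0.1727, 0.2061]
tcp_rot: [1.637, 0.862, -1.637]
force: [1.6, -4.9, -5.1]
width: 0.021
r 0.06586366807545195 ang 142.88532707503853 Ftool [5.1 4.1 3.2]
```

```bash
python3 -m handwheel '[[[0,0,0],[0,0.025,-0.254],15],[[0,0,0],[0,0.099,-0.497],15],[[0,0,0],[0,0.219,-0.722],15],[[0,0,0],[0,0.381,-0.919],15],[[0,0,0],[0,0.578,-1.081],15],[[0,0,0],[0,0.803,-1.201],15],[[0,0,0],[0,1.046,-1.275],15],[[0,0,0],[0,1.3,-1.3],15]]'
python3 - <<'E'
from h import *
p,R,s=pose(); d=p[:2]-[.5646,.133]; print("r",np.hypot(*d),"ang",np.degrees(np.arctan2(d[1],d[0])),"Ftool",R.inv().apply(s["force"]).round(1))
E
```

```text
time: 13.05
position: [0.6021, 0.1884, 0.205]
tcp_rot: [1.633, 0.863, -1.642]
force: [-7.8, -5.1, -3.0]
width: 0.0212
r 0.06693614650321429 ang 55.89160540634754 Ftool [ 3.  -3.5  8.6]
```

```bash
python3 -m handwheel '[[[0,0,0],[0,0.254,0.045],15],[[0,0,0],[0,0.497,0.119],15],[[0,0,0],[0,0.722,0.239],15],[[0,0,0],[0,0.919,0.401],15],[[0,0,0],[0,1.081,0.598],15],[[0,0,0],[0,1.201,0.823],15],[[0,0,0],[0,1.275,1.066],15],[[0,0,0],[0,1.3,1.32],15]]'
python3 - <<'E'
from h import *
p,R,s=pose(); d=p[:2]-[.5646,.133]; print("r",np.hypot(*d),"ang",np.degrees(np.arctan2(d[1],d[0])),"Ftool",R.inv().apply(s["force"]).round(1))
E
```

```text
time: 13.85
position: [0.6187, 0.0983, 0.2059]
tcp_rot: [1.638, 0.865, -1.636]
force: [-0.7, 5.2, -3.4]
width: 0.021
r 0.06431455517669982 ang -32.69180643156589 Ftool [ 3.4 -3.5 -3.9]
```

```bash
python3 -m handwheel '[[[0,0,0],[0,-0.025,0.254],15],[[0,0,0],[0,-0.099,0.497],15],[[0,0,0],[0,-0.219,0.722],15],[[0,0,0],[0,-0.381,0.919],15],[[0,0,0],[0,-0.578,1.081],15],[[0,0,0],[0,-0.803,1.201],15],[[0,0,0],[0,-1.046,1.275],15],[[0,0,0],[0,-1.3,1.3],15]]'; python3 -m handwheel '[[[0,0,0],[0,-0.254,-0.025],15],[[0,0,0],[0,-0.497,-0.099],15],[[0,0,0],[0,-0.722,-0.219],15],[[0,0,0],[0,-0.919,-0.381],15],[[0,0,0],[0,-1.081,-0.578],15],[[0,0,0],[0,-1.201,-0.803],15],[[0,0,0],[0,-1.275,-1.046],15],[[0,0,0],[0,-1.3,-1.3],15]]'
cat > bed.py <<'E'
from h import *
from plant import *
p,R,s=pose(); d=p[:2]-[.5646,.133]; print("r",np.hypot(*d),"ang",np.degrees(np.arctan2(d[1],d[0])),"Ftool",R.inv().apply(s["force"]).round(1))
t=np.radians(10.9);ux=np.array([np.cos(t),np.sin(t)]);uy=np.array([-np.sin(t),np.cos(t)])
for n in ["top","side"]:
    f=grab_frame(n);Y=cloud(f); d=Y[...,:2]-[.5642,.1329]; a=d@ux;b=d@uy;z=Y[...,2]
    o=[]
    for x0 in (.06,.09,.12,.15,.18):
        m=(abs(a-x0)<.006)&(z>.0655)&(z<.075)&(b>-.03)&(b<.13); 
        o.append(np.percentile(b[m],1) if m.sum()>5 else np.nan)
    print(n,"near edge",np.round(o,4),"-> bed y",np.nanmedian(o)+.16)
    m=sel(Y,(.5646,.133),.022,.132,.15); print(" hub top z",np.nanmedian(Y[m][:,2]) if m.any() else None)
E
python3 bed.py
```

```text
time: 14.65
position: [0.5282, 0.08, 0.2063]
tcp_rot: [1.64, 0.859, -1.635]
force: [5.9, 3.3, -8.7]
width: 0.0212
time: 15.45
position: [0.5113, 0.1716, 0.2062]
tcp_rot: [1.636, 0.862, -1.638]
force: [2.2, -6.3, -7.3]
width: 0.0212
r 0.06584773910762012 ang 144.1029859649217 Ftool [7.4 5.4 3.9]
top near edge [0.055  0.0558 0.0555 0.0566 0.0551] -> bed y 0.21551076358929439
 hub top z 0.141521924349018
side near edge [0.0491 0.0505 0.0505 0.0521 0.0543] -> bed y 0.21054111821900975
 hub top z 0.1385540830173217
```

```bash
python3 -m handwheel '[[[0,0,0],[0.01,0.025,-0.25],15],[[0,0,0],[0.02,0.099,-0.49],15],[[0,0,0],[0.03,0.219,-0.715],15],[[0,0,0],[0.03,0.381,-0.91],15],[[0,0,0],[0.03,0.578,-1.07],15],[[0,0,0],[0.03,0.803,-1.185],15],[[0,0,0],[0.03,1.046,-1.257],15],[[0,0,0],[0.03,1.3,-1.28],15]]'; python3 -m handwheel '[[[0,0,0],[0,0.254,0.025],15],[[0,0,0],[0,0.497,0.099],15],[[0,0,0],[0,0.722,0.219],15],[[0,0,0],[0,0.919,0.381],15],[[0,0,0],[0,1.081,0.578],15],[[0,0,0],[0,1.201,0.803],15],[[0,0,0],[0,1.275,1.046],15],[[0,0,0],[0,1.3,1.3],15]]';python3 -m handwheel '[[[0,0,0],[0,-0.025,0.254],15],[[0,0,0],[0,-0.099,0.497],15],[[0,0,0],[0,-0.219,0.722],15],[[0,0,0],[0,-0.381,0.919],15],[[0,0,0],[0,-0.578,1.081],15],[[0,0,0],[0,-0.803,1.201],15],[[0,0,0],[0,-1.046,1.275],15],[[0,0,0],[0,-1.3,1.3],15]]';  python3 bed.py
```

```text
time: 16.35
position: [0.6017, 0.1874, 0.2056]
tcp_rot: [1.638, 0.864, -1.636]
force: [-3.4, -0.1, 0.2]
width: 0.0212
time: 17.15
position: [0.6174, 0.0955, 0.2051]
tcp_rot: [1.638, 0.862, -1.637]
force: [-2.5, 6.0, 1.5]
width: 0.0212
time: 17.95
position: [0.5278, 0.0789, 0.2049]
tcp_rot: [1.641, 0.858, -1.633]
force: [7.6, 4.5, -3.0]
width: 0.0215
r 0.06544481629203641 ang -124.25267375218698 Ftool [ 3.   3.7 -8. ]
top near edge [   nan    nan 0.1195 0.1002 0.0997] -> bed y 0.2602276881927771
 hub top z None
side near edge [0.0943 0.0943 0.0899 0.0971 0.0966] -> bed y 0.25432874956403456
 hub top z 0.1385399665153481
```

```bash
python3 -m handwheel '[[[0,0,0],[0,-0.254,-0.045],15],[[0,0,0],[0,-0.497,-0.119],15],[[0,0,0],[0,-0.722,-0.239],15],[[0,0,0],[0,-0.919,-0.401],15],[[0,0,0],[0,-1.081,-0.598],15],[[0,0,0],[0,-1.201,-0.823],15],[[0,0,0],[0,-1.275,-1.066],15],[[0,0,0],[0,-1.29,-1.25],15]]';  python3 bed.py
```

```text
time: 18.85
position: [0.5094, 0.1694, 0.2051]
tcp_rot: [1.636, 0.864, -1.637]
force: [-3.7, -1.5, 5.9]
width: 0.0217
r 0.06613848947656428 ang 146.61798305995467 Ftool [-5.9 -2.2  3.3]
top near edge [   nan    nan 0.1141 0.1146 0.0175] -> bed y 0.27408359436736973
 hub top z 0.14183079919906277
side near edge [0.111  0.1125 0.1121 0.1084 0.1079] -> bed y 0.27102355478055584
 hub top z 0.13833151924353573
```

```bash
cat > ft.py <<'E'
from h import *
p,R,s=pose(); d=p[:2]-[.5646,.133]; print("r",np.hypot(*d).round(4),"ang",np.degrees(np.arctan2(d[1],d[0])).round(2),"Ftool",R.inv().apply(s["force"]).round(1))
E
python3 -m handwheel '[[[0,0,0],[0,0,-0.07],15],[[0,0,0],[0,0.01,-0.14],15],[[0,0,0],[0,0.02,-0.21],15],[[0,0,0],[0,0.02,-0.21],15]]'; python3 ft.py; python3 -m handwheel '[[[0,0,0],[0,0.01,-0.06],15],[[0,0,0],[0,0.02,-0.11],15],[[0,0,0],[0,0.02,-0.11],15]]'; python3 ft.py
```

```text
time: 19.35
position: [0.516, 0.1776, 0.2052]
tcp_rot: [1.636, 0.866, -1.637]
force: [-4.8, -0.2, 7.3]
width: 0.0216
r 0.066 ang 137.42 Ftool [-7.3 -3.9  2.9]
time: 19.65
position: [0.5199, 0.1816, 0.2051]
tcp_rot: [1.636, 0.866, -1.637]
force: [-5.1, 2.1, 7.2]
width: 0.0212
r 0.066 ang 132.6 Ftool [-7.2 -5.4  1.1]
```

```bash
python3 -m handwheel '[[[0,0,0],[0,0.006,-0.05],15],[[0,0,0],[0,0.012,-0.1],15],[[0,0,0],[0,0.012,-0.1],15]]'; python3 ft.py; python3 -m handwheel '[[[0,0,0],[0,0.008,-0.03],15],[[0,0,0],[0,0.016,-0.055],15],[[0,0,0],[0,0.016,-0.055],15]]'; python3 ft.py; python3 bed.py
```

```text
time: 19.95
position: [0.5235, 0.185, 0.205]
tcp_rot: [1.636, 0.865, -1.637]
force: [-4.4, 0.2, 6.2]
width: 0.0217
r 0.0663 ang 128.33 Ftool [-6.2 -3.8  2.3]
time: 20.25
position: [0.5257, 0.1868, 0.205]
tcp_rot: [1.636, 0.865, -1.637]
force: [-4.6, 0.0, 6.3]
width: 0.0213
r 0.0664 ang 125.92 Ftool [-6.3 -3.8  2.5]
r 0.0663816686277165 ang 125.91864518828473 Ftool [-6.3 -3.8  2.5]
top near edge [   nan    nan    nan    nan 0.1179] -> bed y 0.27791335236206416
 hub top z 0.14136143975359666
side near edge [0.1092 0.1094 0.11   0.1125 0.1134] -> bed y 0.26995552524400823
 hub top z 0.13822386604873751
```

```bash
for i in 1; do python3 -m handwheel '[[[0,0,0],[0,0.01,-0.028],15],[[0,0,0],[0,0.02,-0.055],15],[[0,0,0],[0,0.02,-0.055],15]]'; python3 ft.py; done; python3 -m handwheel '[[[0,0,0],[0,0.01,-0.028],15],[[0,0,0],[0,0.02,-0.053],15],[[0,0,0],[0,0.02,-0.053],15]]'; python3 ft.py
```

```text
time: 20.65
position: [0.5281, 0.1884, 0.205]
tcp_rot: [1.636, 0.865, -1.637]
force: [-3.2, 0.2, 5.0]
width: 0.0214
r 0.0664 ang 123.39 Ftool [-5.  -2.8  1.6]
time: 20.95
position: [0.5304, 0.19, 0.2049]
tcp_rot: [1.636, 0.864, -1.637]
force: [-3.9, -0.1, 5.4]
width: 0.0214
r 0.0665 ang 120.95 Ftool [-5.4 -3.2  2.3]
```

```bash
python3 -m handwheel '[[[0,0,0],[0,0.011,-0.026],15],[[0,0,0],[0,0.022,-0.052],15],[[0,0,0],[0,0.022,-0.052],15]]'; python3 ft.py; python3 -m handwheel '[[[0,0,0],[0,0.012,-0.026],15],[[0,0,0],[0,0.024,-0.052],15],[[0,0,0],[0,0.024,-0.052],15]]'; python3 ft.py
```

```text
time: 21.25
position: [0.5328, 0.1915, 0.2049]
tcp_rot: [1.636, 0.864, -1.637]
force: [-3.5, -0.4, 5.9]
width: 0.0211
r 0.0666 ang 118.52 Ftool [-5.9 -2.7  2.4]
time: 21.55
position: [0.5353, 0.1929, 0.2049]
tcp_rot: [1.636, 0.864, -1.637]
force: [-3.2, -1.9, 5.3]
width: 0.0212
r 0.0666 ang 116.08 Ftool [-5.3 -1.6  3.4]
```

```bash
python3 -m handwheel '[[[0,0,0],[0,0.008,-0.016],15],[[0,0,0],[0,0.015,-0.03],15],[[0,0,0],[0,0.015,-0.03],15]]'; python3 ft.py; python3 -m handwheel '[[[0,0,0],[0,0.008,-0.016],15],[[0,0,0],[0,0.016,-0.03],15],[[0,0,0],[0,0.016,-0.03],15]]'; python3 ft.py;  python3 bed.py
```

```text
time: 21.85
position: [0.5368, 0.1936, 0.2048]
tcp_rot: [1.636, 0.864, -1.638]
force: [-2.6, -1.3, 5.6]
width: 0.0212
r 0.0667 ang 114.68 Ftool [-5.6 -1.4  2.5]
time: 22.15
position: [0.5383, 0.1943, 0.2048]
tcp_rot: [1.636, 0.864, -1.638]
force: [-2.5, -1.0, 6.2]
width: 0.0212
r 0.0667 ang 113.24 Ftool [-6.1 -1.5  2.2]
r 0.06671578984904943 ang 113.24179641194262 Ftool [-6.1 -1.5  2.2]
top near edge [    nan     nan     nan     nan -0.0016] -> bed y 0.1583897008864808
 hub top z 0.14103175313463856
side near edge [0.1141 0.1122 0.1123 0.1124 0.114 ] -> bed y 0.2723543177385113
 hub top z 0.13852270162358138
```

```bash
python3 -m handwheel '[[[0,0,0],[0,0.01,-0.014],15],[[0,0,0],[0,0.02,-0.028],15],[[0,0,0],[0,0.02,-0.028],15]]'; python3 ft.py; python3 -m handwheel '[[[0,0,0],[0,0.01,-0.014],15],[[0,0,0],[0,0.02,-0.028],15],[[0,0,0],[0,0.02,-0.028],15]]'; python3 ft.py
```

```text
time: 22.55
position: [0.5398, 0.1949, 0.2048]
tcp_rot: [1.636, 0.864, -1.638]
force: [-4.5, -1.2, 5.6]
width: 0.0214
r 0.0667 ang 111.83 Ftool [-5.6 -3.   3.6]
time: 22.85
position: [0.541, 0.1955, 0.2047]
tcp_rot: [1.635, 0.864, -1.639]
force: [-6.0, -0.9, 5.6]
width: 0.0216
r 0.0668 ang 110.69 Ftool [-5.5 -4.4  4.2]
```

```bash
python3 -m handwheel '[[[0,0,0],[0,0.01,-0.014],15],[[0,0,0],[0,0.02,-0.028],15],[[0,0,0],[0,0.02,-0.028],15]]'; python3 ft.py; python3 -m handwheel '[[[0,0,0],[0,0.01,-0.014],15],[[0,0,0],[0,0.02,-0.028],15],[[0,0,0],[0,0.02,-0.028],15]]'; python3 ft.py
```

```text
time: 23.15
position: [0.5423, 0.196, 0.2045]
tcp_rot: [1.634, 0.865, -1.64]
force: [-7.7, -1.6, 6.3]
width: 0.0212
r 0.0669 ang 109.51 Ftool [-6.3 -5.4  5.7]
time: 23.45
position: [0.5436, 0.1967, 0.2044]
tcp_rot: [1.633, 0.865, -1.641]
force: [-7.5, -1.4, 7.1]
width: 0.0214
r 0.0671 ang 108.24 Ftool [-7.  -5.4  5.4]
```

Run:
```python
from h import *
from plant import *
f=grab_frame("wrist"); g=grab_frame("side"); np.savez("pics/w7.npz",**f)
a=f["color"][:,:,::-1]; b=g["color"][100:240,290:450][:,:,::-1]
a=cv2.resize(a,(480,360)); b=cv2.resize(b,(320,280),interpolation=cv2.INTER_CUBIC); c=np.zeros((360,800,3),np.uint8); c[:,:480]=a; c[:280,480:]=b
cv2.imwrite("pics/c7.png",c)
```

```text
(no output)
```

View pics/c7.png

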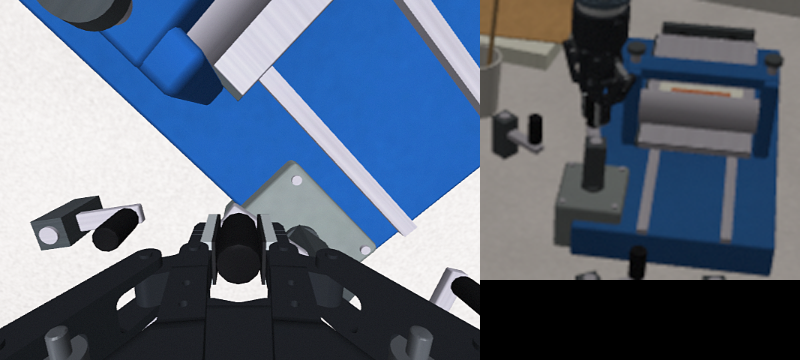

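The wrist picture shows the knob still held and the bed's near end at about (240,98) in the composite. I'll measure that edge from this frame's depth.

```bash
cat > wb.py <<'E'
from h import *
import sys
f=dict(np.load(sys.argv[1]))
t=np.radians(10.9);ux=np.array([np.cos(t),np.sin(t)]);uy=np.array([-np.sin(t),np.cos(t)])
X=cloud(f); d=X[...,:2]-[.5648,.1331];a=d@ux;b=d@uy;z=X[...,2]
for x0 in(.055,.065,.075,.085):
  m=(abs(a-x0)<.003)&(z>.066)&(z<.076)&(b>.06); print(x0,m.sum(),np.sort(b[m])[:4].round(4))
P=X[sel(X,(.545,.195),.03,.16,.178)]
if len(P)>5: q,sz,_=cv2.minAreaRect(P[:,:2].astype(np.float32)*1000); print("knob top",np.round(q,1),np.round(sz,1),P[:,2].mean())
E
python3 wb.py pics/w7.npz
```

```text
0.055 643 [0.12   0.12   0.1202 0.1202]
0.065 662 [0.12   0.12   0.1201 0.1201]
0.075 683 [0.12   0.12   0.1201 0.1201]
0.085 700 [0.12   0.12   0.1201 0.1201]
knob top [546.  196.6] [25.9 58.1] 0.1690528487383981
```

```bash
python3 -m handwheel '[[[0,0,0],[0,0.01,-0.014],15],[[0,0,0],[0,0.02,-0.028],15],[[0,0,0],[0,0.025,-0.035],15],[[0,0,0],[0,0.025,-0.035],15]]'; python3 ft.py
python3 - <<'E'
from plant import *
import numpy as np
np.savez("pics/w8.npz",**grab_frame("wrist"))
E
python3 wb.py pics/w8.npz
```

```text
time: 23.95
position: [0.5451, 0.1974, 0.2042]
tcp_rot: [1.632, 0.866, -1.643]
force: [-10.1, -1.1, 6.9]
width: 0.0215
r 0.0673 ang 106.84 Ftool [-6.9 -7.7  6.7]
0.055 643 [0.12 0.12 0.12 0.12]
0.065 656 [0.12   0.12   0.12   0.1201]
0.075 678 [0.1201 0.1201 0.1201 0.1201]
0.085 699 [0.12   0.12   0.1201 0.1201]
knob top [546.9 197.8] [25.7 57.2] 0.1689457653511369
```

The bed didn't move with the extra push and the force rose to about 10 N, so it's on the stop. I'll ease off, let go and retreat.

```bash
python3 -m handwheel '[[[0,0,0],[0,-0.02,0.03],15],[[0,0,0],[0,-0.04,0.06],15],[[0,0,0],[0,-0.04,0.06],42],[[0,0,0],[0,-0.04,0.06],42],[[0,0,0],[0,-0.04,0.06],42],[[0,0,0],[-0.3,-0.04,0.06],42],[[0,0,0],[-0.8,-0.04,0.06],42],[[0,0,0],[-1.4,-0.04,0.06],42]]'; python3 -m handwheel '[[[0,0,0],[-0.6,0,0.6],42],[[0,0,0],[-1,0,1.4],42],[[0,0,0],[-1,0,2.2],42],[[0,0,0],[-1,0,3],42],[[0,0,0],[-1,0,3],42],[[0,0,0],[-1,0,3],42]]'; python3 bed.py
python3 - <<'E'
from plant import *
from h import *
f=grab_frame("wrist");np.savez("pics/w9.npz",**f)
X=cloud(f);P=X[sel(X,(.5646,.133),.03,.135,.1415)];print(len(P),P.mean(0) if len(P) else 0)
if len(P)>5: print(cv2.minAreaRect(P[:,:2].astype(np.float32)*1000))
g=grab_frame("top")["color"][:,:,::-1];cv2.imwrite("pics/top9.png",g)
E
python3 wb.py pics/w9.npz
```

```text
time: 24.8
position: [0.5433, 0.1948, 0.2755]
tcp_rot: [1.636, 0.862, -1.639]
force: [0.4, 0.9, -0.1]
width: 0.0421
time: 25.4
position: [0.4585, 0.0708, 0.3264]
tcp_rot: [1.641, 0.86, -1.636]
force: [1.0, -0.3, -0.4]
width: 0.0421
r 0.12296657902278707 ang -149.60003433752996 Ftool [ 0.4  1.  -0.3]
top near edge [   nan 0.1197 0.1201 0.1202 0.1213] -> bed y 0.2801176395730245
 hub top z None
side near edge [0.1133 0.1151 0.1156 0.1156 0.117 ] -> bed y 0.2755578102669443
 hub top z 0.13783896560905431
1570 [0.56359326 0.13307922 0.13896044]
((564.1223754882812, 133.02662658691406), (28.818967819213867, 28.128442764282227), 26.67339324951172)
0.055 0 []
0.065 0 []
0.075 0 []
0.085 0 []
knob top [534.1 190. ] [19.4 21.1] 0.16801525339228615
```

View pics/top9.png

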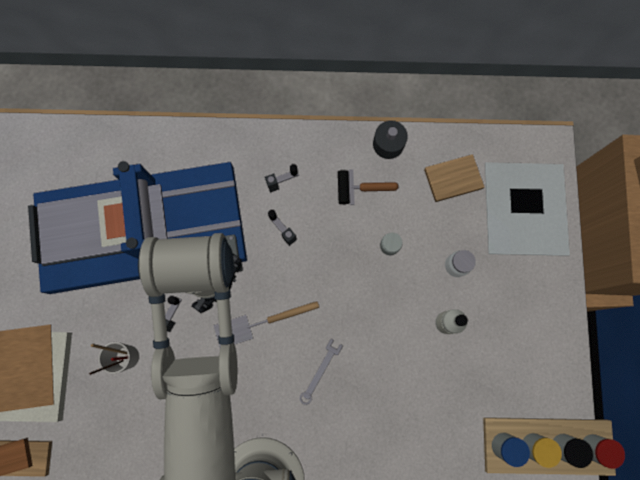

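```bash
python3 -c "
from plant import *
print(hand_in())"
```

```text
the job is handed in; nothing more can be done
None
```

I fitted the rightmost crank onto the square, wound it clockwise about 2.3 turns until the bed stopped, then released it and handed in at about 25.6 s. `hand_in()` gives no verdict, so these are my own last checks:

- **Bed:** it stands at y ≈ 0.280 m in the press frame by the wrist and top cameras. An extra push left it in place, and knob forces stayed at about 10 N or less.
- **Crank:** the hub top is at about 0.139 m, which puts the underside on the collar at about 0.075 m. The hub is within about 1 mm of the shaft axis.
- **Robot and bystanders:** the gripper is open and clear of everything. In the last top picture the bystanders look unmoved, though I did not measure them.

**Where the checks disagreed:**
- The side camera read the bed about 5 mm short at 0.2756 m. It had read about 5 mm low earlier in the run too, so I trusted the other two views and the stall.
- The last stretch against the stop moved the hand a little while the bed stayed put, which suggests the knob slipped slightly in the grip. After release the knob sat about 10° behind the hand's last position, within the crank's play.

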